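# Test a belt tensioner's spring and set its limit flag

### The job

Check the spring of the belt tensioner on the blue bench tester: with closed fingers push the red-faced plate round along the scale until you push with 12 newtons, and keep that up steadily for about a second, never exceeding 14 newtons, for the yellow hand keeps the largest deflection. Ease the arm all the way back to its stop without letting it snap, then slide the red limit flag along the scale until its line stands at the tip of the yellow hand, and let go of it. Do not touch the yellow hand or disturb the things around.

Things in the scene. Friction and masses are not known exactly. Their poses are not given: they have to be found in the camera images.
- tester: Blue square base plate 245 x 245 x 12 mm, fixed to the worktop, reaching from -40 to 205 mm along its x and -45 to 200 mm along its y; a vertical pivot, a white arc scale (tick every 5 degrees), a dark arc groove round it. Origin: on the pivot's axis at worktop level; z up. +x points along the tensioner arm at rest (scale zero); deflection is counter-clockwise seen from above, towards +y.
- push_pad (a point): Middle of the red push face, which looks towards scale zero, of the upright plate at the outer end of the arm: 120 mm from the pivot's axis, 70 mm above the worktop. The plate is 36 mm wide along the arm, 10 mm thick (this face to the one behind), and rises from 48 to 90 mm above the worktop. y of this point's frame is the direction to push in; it turns with the arm.
- drag_hand: Thin yellow maximum hand, 26 to 31 mm above the worktop, 150 mm long from the pivot, with a steel driving pin 60 mm from the pivot, up to 49 mm high. The arm carries it ahead and it stays by light friction where the arm took it, exactly at the arm's largest angle. Starts between 0 and 0.2 rad. Not to be touched. Origin: on the pivot's axis at worktop level, x along the hand.
- yellow_tip (a point): Tip of the yellow hand, 150 mm from the pivot's axis, 29 mm above the worktop.
- flag_grip (a point): Middle of the red limit flag's upright tab, 185 mm from the pivot's axis, 48 mm up. The tab is 12 mm thick along the arc, 22 mm wide radially, its top 64 mm above the worktop, on a shoe 26 x 30 mm whose top is 24 mm up. The flag turns only about the pivot (185 mm arc) against about 1 N of friction and stays where it is left. x of its frame points radially outward.
- flag_tip (a point): The point that the flag's red line points at: in the direction of the tab's middle from the pivot, but 150 mm from the pivot's axis, 29 mm above the worktop. The flag is set when this point and the tip of the yellow hand coincide. The flag starts between 0.95 and 1.15 rad from scale zero.
- wash_bottle: White wash bottle with a spout, 236 mm high, standing behind the tester. Origin at its base.
- amber_bottle: Small amber reagent bottle, 49 mm wide, 96 mm high, behind the tester. Origin at its base.
- bench_timer: White bench timer, 62 mm wide, 60 mm high, right of the tester. Origin at its base.
- pivot (a point): Top of the pivot, 72 mm above the worktop, on the one vertical axis about which arm, yellow hand and red flag all turn. Scale and groove span 0 to 70 degrees from the tester's +x axis towards its +y axis. The arm's hub is 48 mm wide and 62 mm high, the arm's bar 20 mm wide, its top 48 mm above the worktop.
- tens_arm: Aluminium tensioner arm. Origin: on the pivot's axis at worktop level, x along the arm, z up. Angle from the tester's x axis: 0 on its stop, at most 1.22 rad. It is sprung back (let go, it snaps). Pushed at its plate it leaves the stop at 2 N; a light spring adds 4 N per rad; from a hidden angle that differs every time (0.08 to 0.6 rad) a second spring adds 30 N per rad (0.28 N per mm in all).

How it is judged:
By the outcome, as a careful person would: the job done as asked, in the order asked, and still so for the second after the job is handed in, with the robot touching nothing.
It also fails if it takes over 64 s, if anything falls off the work surface, if the arm or the gripper's body presses on something with over 40 N, if the wrist force passes 120 N, or if a joint passes its speed limit or range.

### The arm

A 7-joint arm with a two-finger parallel gripper is mounted at the origin on the work surface; the furniture and walls round the work are solid. World frame = base frame: x ahead of the robot, y to its left, z up, the work surface at z = 0. Lengths are in m, angles in rad, forces in N, time in s.
With the tool pointing down it reaches from about 0.425 to 0.925 m from the base axis. Payload 6.8 kg.
Tool frame: the origin (TCP) lies midway between the tips of the shut fingers; the grasp point (between the pads) lies 19 mm behind it; z points along the fingers, y is the line along which they close (so a half turn about z gives the same grasp; the last joint's range is limited). The gripper opens to 85 mm and grips with 20 to 120 N. Pads are 22 mm wide; open, the fingers measure 114 mm over their backs; the gripper's body (76 mm by 85 mm) begins 54 mm behind the grasp point. The pads swing forward as they close: fully open they stand 13 mm farther back than shut.
Start: joints at [-1.413, 0.477, 0.022, 1.555, -0.011, 1.109, -0.083], TCP at [0.177, 0.651, 0.231] pointing down, gripper open.
Joint ranges: [-2.96, 2.96], [-0.34, 2.1], [-1.41, 1.46], [0.24, 2.44], [-1.37, 4.51], [0.17, 1.92], [-2.96, 2.96]. Speed limits (rad/s): [2.39, 2.39, 3.14, 3.14, 3.14, 3.14, 3.14].

### API

Orientations are given as a unit quaternion [w, x, y, z].
In Python, from station import readout, imaging, hand_in gives the robot as it stands.
- The arm moves only by the tool drive_tool, never from a script. Its argument "series" is a list of rows, each a list of 5 numbers: the shift along the tool's x, y, z in cm, then the turn about the tool's z in degrees, then the closure, from -1 (fully open) to 1 (shut). A call has 1 to 8 rows; each row shifts and turns the commanded pose from where the row before left it, along the tool's axes as they then stand; what a row does not reach is not made up. A row lasts 1/10 s, in which the tool goes at most 50 mm and 8.59 degrees, less where a joint would pass 70% of its speed; a pose out of reach is approached as far as the arm can. A call with a gripper value outside its range is refused whole. The fingers move at their own pace and stop on an object; "squeeze" is the grip in N (left out, the last holds). Time passes only in rows, so rows that do not move let the fingers close. It gives the time, the measured TCP pose, the force, the opening and the grip force at its end, in the units of the state.
- readout.get_obs(): the state, without advancing time (a new reading comes with each control period).
- imaging.read_camera(name): name is "scene" or "side" or "wrist"; returns the picture (400x640x3 uint8, red, green, blue); there is no depth.
- imaging.camera_model(name): a dict with "vfov" (degrees; the focal length in pixels is half the picture's height over the tangent of half this angle, whatever the lens; pixels are square), "cx", "cy" (the principal point, pixels), "xyz" and "orientation" of the camera in the world. Camera axes: x right, y down, z forward; pixel columns grow to the right and rows downward; lengths in m; the calibration is good to about 2 mm. A picture is of the moment at which its call begins: read the wrist's pose just before it. camera_model takes no time and is no camera call; for the wrist camera it gives the pose at the moment of the call.
- hand_in(): hands the job in; it is judged then, once.
Trained networks look in the newest picture that a camera, given by its name, has taken for a name from the list of things; names that differ only in an ending like _2 or _b are one class to them, and where a whole thing is asked for, a point or a joint stands for the part that bears it (a point fixed in the world has none). Each returns a list of dicts, best first, with "conf" (0 to 1); they miss things now and then, are a little off and sometimes report something else, mostly with a low value. They report only what shows in the picture. A call takes as long as a camera call.
- imaging.cut_out(thing, camera): "mask" (400x640 bool, what is visible of it) and "centre" ([column, row] in pixels, amid what is visible of it).
The state is a dict: "t": time; "q": joint angles; "joint_vel": joint speeds; "joint_torque": joint torques, N m; "eef_pos": TCP position; "tool_rot": TCP orientation; "contact_force": force on the tool from outside, world axes, zero at the start; "torque": the same for the moment, N m; "gripper_width": opening from 0.0 (shut) to 1.0 (fully open); "grasp_force": force on a finger pad.
Only numpy, scipy, OpenCV 4.12 (cv2) and the standard library are available. Lean on these libraries where they do the work, as an engineer would, in place of code of your own. Each camera call takes 0.05 s, during which the arm holds its last target. There are 200 camera calls.

## Working session

There is one attempt and no reset: what is moved stays moved. The work goes in short steps, Python scripts to look and compute and a tool call to move; the robot and the scene stay as the last step left them, time stands still between calls to the robot, and variables do not carry over. Pictures are saved under pics/ and viewed, at most 10 in all, crops included, and the job is handed in when it is done.

Besides the shell and the picture viewer there is one more tool, called after "Call:" as a command line: name --pt "numbers of a row" for each row, then --argument value for the rest. drive_tool: Moves the arm, as the interface text tells. Its arguments: {"type":"object","properties":{"series":{"type":"array"},"squeeze":{"type":"number"}},"required":["series"]}

```bash
mkdir -p pics
cat > h.py <<'E'
import numpy as np, cv2
from scipy.spatial.transform import Rotation as R
from station import readout, imaging
def rot(q): return R.from_quat([q[1],q[2],q[3],q[0]]).as_matrix()
def cam(n):
    m=imaging.camera_model(n); f=200/np.tan(np.radians(m["vfov"]/2))
    return f,m["cx"],m["cy"],np.array(m["xyz"]),rot(m["orientation"])
def ray(c,px,z):
    f,cx,cy,p,Rm=c; d=Rm@np.array([(px[0]-cx)/f,(px[1]-cy)/f,1]); return p+d*(z-p[2])/d[2]
def proj(c,P):
    f,cx,cy,p,Rm=c; v=(np.asarray(P)-p)@Rm; return np.stack([cx+f*v[...,0]/v[...,2],cy+f*v[...,1]/v[...,2]],-1)
def shot(n,fn):
    c=cam(n); im=imaging.read_camera(n); cv2.imwrite(f"pics/{fn}.png",im[:,:,::-1]); return c,im
E
python3 - <<'E'
from h import *
o=readout.get_obs(); print({k:np.round(v,3).tolist() for k,v in o.items()})
for n in ["scene","side","wrist"]:
    c,im=shot(n,n+"0"); print(n,np.round(c[3],3),np.round(c[4][:,2],2),imaging.camera_model(n))
    for t,z in [("tester",.012),("pivot",.06),("push_pad",.07),("drag_hand",.029),("flag_grip",.048),("tens_arm",.048),("wash_bottle",.1),("amber_bottle",.05),("bench_timer",.03)]:
        r=imaging.cut_out(t,n)
        if r: print(t,round(r[0]["conf"],2),np.round(r[0]["centre"]),int(r[0]["mask"].sum()),np.round(ray(c,r[0]["centre"],z),3))
a=[cv2.imread(f"pics/{n}0.png") for n in ["scene","side"]]
E
```

```text
{'t': 0.0, 'q': [-1.413, 0.478, 0.022, 1.556, -0.012, 1.109, -0.083], 'joint_vel': [0.001, -0.001, -0.0, 0.001, -0.001, 0.0, 0.001], 'joint_torque': [0.0, -59.645, 1.608, -28.12, 0.012, 0.009, -0.0], 'eef_pos': [0.177, 0.651, 0.23], 'tool_rot': [-0.0, 0.132, 0.991, -0.001], 'contact_force': [-0.023, -0.526, -0.36], 'torque': [0.003, 0.024, -0.0], 'grasp_force': 0.0, 'gripper_width': 1.001}
scene [0.306 0.705 0.667] [ 0.34 -0.68 -0.65] {'vfov': 53.67672095229957, 'cx': 316.58135767343174, 'cy': 202.70042527972382, 'xyz': array([0.30642777, 0.70513933, 0.66675313]), 'orientation': array([ 0.09627048, -0.20367847,  0.88591735, -0.40545965])}
tester 0.92 [326. 266.] 10395 [0.535 0.203 0.012]
pivot 0.73 [323. 269.] 10380 [0.519 0.247 0.06 ]
push_pad 0.78 [297. 237.] 965 [0.602 0.2   0.07 ]
flag_grip 0.62 [357. 276.] 283 [0.456 0.225 0.048]
tens_arm 0.84 [292. 230.] 989 [0.633 0.168 0.048]
wash_bottle 0.72 [282. 159.] 1946 [0.751 0.002 0.1  ]
amber_bottle 0.67 [252. 195.] 693 [0.779 0.105 0.05 ]
bench_timer 0.76 [402. 192.] 252 [ 0.456 -0.087  0.03 ]
side [ 0.484 -0.801  0.819] [ 0.12  0.7
[... 182 characters left out ...]
960909, -0.08161445,  0.02875561])}
tester 0.68 [286. 206.] 4633 [0.538 0.171 0.012]
pivot 0.65 [290. 203.] 4527 [0.548 0.122 0.06 ]
push_pad 0.64 [313. 200.] 455 [0.611 0.111 0.07 ]
flag_grip 0.47 [256. 197.] 163 [0.457 0.182 0.048]
tens_arm 0.69 [309. 198.] 440 [0.606 0.152 0.048]
wash_bottle 0.91 [381. 214.] 1744 [ 0.765 -0.014  0.1  ]
amber_bottle 0.28 [257. 196.] 135 [0.459 0.183 0.05 ]
bench_timer 0.82 [270. 270.] 351 [ 0.472 -0.084  0.03 ]
wrist [0.101 0.672 0.372] [ 0.3  -0.08 -0.95] {'vfov': 60.48133230894052, 'cx': 321.67745529227363, 'cy': 197.74027657523902, 'xyz': array([0.10129447, 0.67242024, 0.37245579]), 'orientation': array([0.12343241, 0.7850939 , 0.59957549, 0.09434638])}
```

View pics/scene0.png

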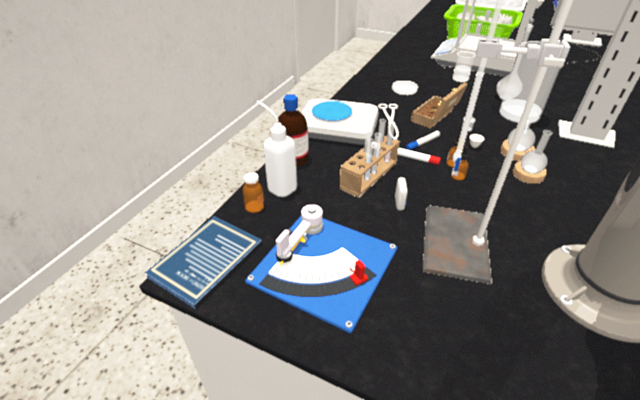

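View pics/side0.png

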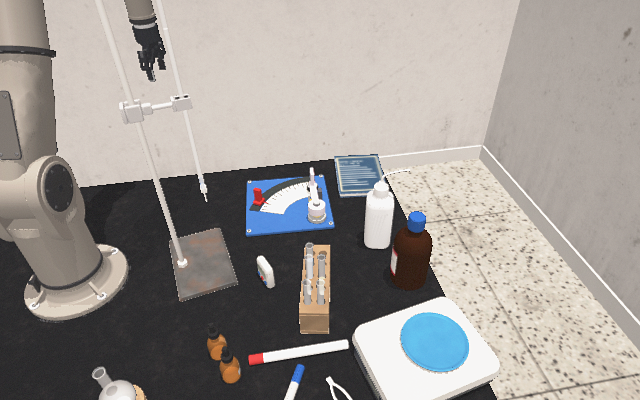

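View pics/wrist0.png

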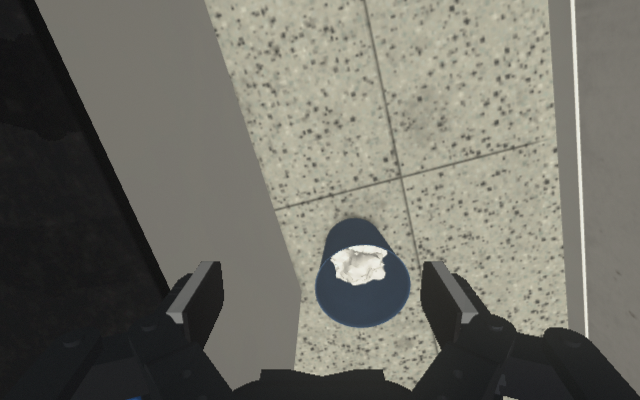

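```bash
cat >> h.py <<'E'
def rect(c,im):
    hsv=cv2.cvtColor(im,cv2.COLOR_RGB2HSV); m=cv2.inRange(hsv,(100,170,80),(118,255,255))
    n,l,s,_=cv2.connectedComponentsWithStats(m); k=1+np.argmax(s[1:,4]); v,u=np.nonzero(l==k)
    P=np.array([ray(c,p,.012)[:2] for p in zip(u,v)],np.float32)*1000
    return cv2.minAreaRect(P)
def tri(c1,p1,c2,p2):
    A=[];b=[]
    for c,p in((c1,p1),(c2,p2)):
        d=c[4]@np.array([(p[0]-c[1])/c[0],(p[1]-c[2])/c[0],1]);d/=np.linalg.norm(d);M=np.eye(3)-np.outer(d,d);A.append(M);b.append(M@c[3])
    return np.linalg.lstsq(np.vstack(A),np.hstack(b),rcond=None)[0]
E
python3 - <<'E'
from h import *
I={};C={}
for n in ["scene","side"]:
    C[n]=cam(n); I[n]=cv2.imread(f"pics/{n}0.png")[:,:,::-1].copy(); r=rect(C[n],I[n]); print(n,r,np.round(cv2.boxPoints(r)))
for nm,a,b in [("pivot",(312,212),(317,205)),("plate top",(284,233),(311,169)),("flag",(361,263),(258,190)),("rodbase",(478,238),(182,262)),("clampend",(488,47),(181,102)),("clamprod",(548,47),(132,110)),("buret tip",(459,178),(206,200))]:
    print(nm,np.round(tri(C["scene"],a,C["side"],b),3), "scene z=.012",np.round(ray(C["scene"],a,.012),3))
s=cv2.resize(I["scene"][190:340,230:420],None,fx=4,fy=4,interpolation=cv2.INTER_CUBIC); cv2.imwrite("pics/z.png",s[:,:,::-1])
E
```

```text
scene ((541.76611328125, 196.31576538085938), (247.46238708496094, 245.68472290039062), 86.84870910644531) [[412.  80.]
 [658.  66.]
 [671. 313.]
 [426. 327.]]
side ((887.5364379882812, 36.630027770996094), (86.19308471679688, 46.034210205078125), 62.10117721557617) [[847.   9.]
 [888. -12.]
 [928.  64.]
 [887.  85.]]
pivot [0.618 0.104 0.056] scene z=.012 [0.638 0.06  0.012]
plate top [0.621 0.223 0.094] scene z=.012 [0.664 0.154 0.012]
flag [0.461 0.2   0.059] scene z=.012 [0.47  0.161 0.012]
rodbase [ 0.257 -0.011  0.024] scene z=.012 [ 0.255 -0.025  0.012]
clampend [0.343 0.008 0.441] scene z=.012 [ 0.412 -1.317  0.012]
clamprod [ 0.258 -0.017  0.446] scene z=.012 [ 0.162 -1.434  0.012]
buret tip [0.338 0.017 0.188] scene z=.012 [ 0.338 -0.237  0.012]
```

View pics/z.png

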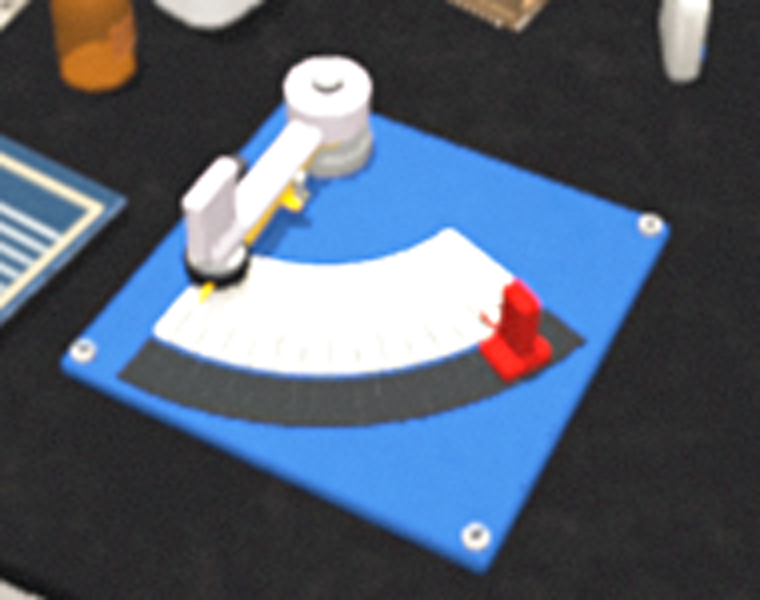

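The top view gives a clean tester pose: pivot at about (0.615, 0.110), yaw about 1.516 rad. In the crop, the plate is at (215,220), the yellow tip at (207,292) and the flag at (520,320). Next I move over the push start.

Call:
drive_tool --pt "-3.6 -1.76 0 0 1" --pt "-3.6 -1.76 0 0 1" --pt "-3.6 -1.76 0 0 1" --pt "-3.6 -1.76 0 0 1" --pt "-3.6 -1.76 0 0 1" --pt "-3.6 -1.76 0 0 1" --pt "-3.6 -1.76 0 0 1" --pt "-3.6 -1.76 0 0 1" --squeeze 20

```text
t: 2.3
eef_pos: [0.4193, 0.4386, 0.2315]
tool_rot: [0.0, 0.132, 0.991, 0.0]
contact_force: [0.3, 1.4, 0.6]
gripper_width: 0.003
grasp_force: 0.0
```

Call:
drive_tool --pt "-3.6 -1.76 0 0 1" --pt "-3.6 -1.76 0 0 1" --pt "-3.6 -1.76 0 0 1" --pt "-3.6 -1.76 0 0 1" --pt "-3.6 -1.76 0 0 1" --pt "-3.6 -1.76 0 -6 1" --pt "0 0 0 -6 1" --pt "0 0 0 0 1"

```text
t: 3.1
eef_pos: [0.5998, 0.2797, 0.2312]
tool_rot: [-0.0, 0.029, 1.0, -0.0]
contact_force: [-0.5, 0.1, 0.1]
gripper_width: 0.003
grasp_force: 0.0
```

Run:
```python
from h import *
c,im=shot("wrist","w1"); print(np.round(c[3],3)); r=rect(c,im); print(r)
for t,z in [("push_pad",.07),("pivot",.07),("drag_hand",.029),("flag_grip",.06)]:
    r=imaging.cut_out(t,"wrist")
    if r: print(t,round(r[0]["conf"],2),np.round(r[0]["centre"]),int(r[0]["mask"].sum()),np.round(ray(c,r[0]["centre"],z),3))
O=np.array([.6147,.1096]);a=np.radians(86.85)
def W(r,th,z): return [O[0]+r*np.cos(a+th),O[1]+r*np.sin(a+th),z]
for P in [W(0,0,.072),W(120,0,.09)[:0] or W(.12,0,.09),W(.15,0,.029),W(.185,1.05,.064)]:
    u=proj(c,np.array(P)); print(P,u); cv2.drawMarker(im,tuple(int(x) for x in u),(255,0,255),0,12)
cv2.imwrite("pics/w1.png",im[:,:,::-1])
```

```text
[0.521 0.285 0.372]
((496.13525390625, 102.59320068359375), (55.831729888916016, 125.6832275390625), 86.62520599365234)
push_pad 0.62 [190. 194.] 5428 [0.607 0.158 0.07 ]
pivot 0.73 [234. 107.] 53420 [0.533 0.209 0.07 ]
drag_hand 0.63 [210. 178.] 139 [0.603 0.165 0.029]
flag_grip 0.71 [227.  22.] 1310 [0.466 0.21  0.06 ]
[np.float64(0.6147), np.float64(0.1096), 0.072] [138.82383575 204.7254826 ]
[np.float64(0.6212940215894935), np.float64(0.22941869169406454), 0.09] [265.36271924 210.93330892]
[np.float64(0.6229425269868669), np.float64(0.25937336461758065), 0.029] [303.2033938 190.7662103]
[np.float64(0.459527362219426), np.float64(0.2103296008342076), 0.064] [224.83364695  12.38591279]
```

View pics/w1.png

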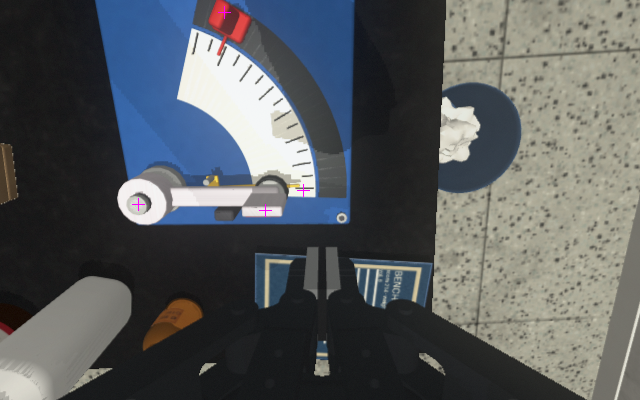

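The markers fall on the pivot (139,205), the plate top (265,211) and the flag (225,12), so the pose holds. There is a dark stop at (228,214), about 85 mm out, which I must stay clear of. Descending beside the red face.

Call:
drive_tool --pt "-2.9 -2.44 0 0 1" --pt "-2.9 -2.44 2 0 1" --pt "0 0 4.5 0 1" --pt "0 0 4.5 0 1" --pt "0 0 4.5 0 1" --pt "0 0 2.1 0 1" --pt "0 0 0 0 1" --pt "0 0 0 0 1"

```text
t: 4.15
eef_pos: [0.6542, 0.23, 0.056]
tool_rot: [0.0, 0.028, 1.0, 0.0]
contact_force: [0.6, 0.2, -0.9]
gripper_width: 0.007
grasp_force: 0.0
```

Run:
```python
from h import *
print(readout.get_obs()["contact_force"])
F=[]
for i in range(6):
    c,im=shot("wrist","w2"); F.append(readout.get_obs()["contact_force"])
print(np.round(F,2), readout.get_obs()["eef_pos"])
```

```text
[ 0.61548313  0.20156452 -0.88604817]
[[-0.43 -0.88 -0.32]
 [ 0.32 -0.07 -0.55]
 [-0.62  0.18  0.23]
 [-0.33 -0.17 -0.11]
 [ 0.69  0.19  0.25]
 [-0.25 -0.51 -0.17]] [0.65488672 0.22954536 0.05689889]
```

View pics/w2.png

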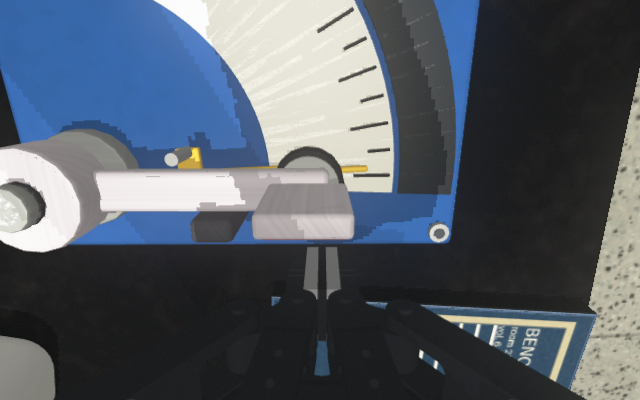

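Call:
drive_tool --pt "0.3 0 0 0 1" --pt "0.3 0 0 0 1" --pt "0.2 0 0 0 1" --pt "0.2 0 0 0 1" --pt "0.1 0 0 0 1" --pt "0.1 0 0 0 1" --pt "0.1 0 0 0 1" --pt "0 0 0 0 1"

```text
t: 5.25
eef_pos: [0.6409, 0.2299, 0.0553]
tool_rot: [-0.0, 0.028, 1.0, -0.0]
contact_force: [0.8, 0.1, -0.2]
gripper_width: 0.002
grasp_force: 0.0
```

Call:
drive_tool --pt "0.1 0 0 0 1" --pt "0.1 0 0 0 1" --pt "0.1 0 0 0 1" --pt "0 0 0 0 1"

```text
t: 5.65
eef_pos: [0.6384, 0.23, 0.0553]
tool_rot: [0.0, 0.028, 1.0, 0.0]
contact_force: [1.3, 0.4, -1.8]
gripper_width: -0.001
grasp_force: 1.0
```

Call:
drive_tool --pt "0.1 0 0 0 1" --pt "0.1 0 0 0 1" --pt "0.1 0 0 0 1" --pt "0 0 0 0 1"

```text
t: 6.05
eef_pos: [0.635, 0.2303, 0.0554]
tool_rot: [0.0, 0.028, 1.0, 0.0]
contact_force: [1.4, 0.0, -1.5]
gripper_width: -0.002
grasp_force: 1.1
```

Call:
drive_tool --pt "0.21 0.025 0 -1 1" --pt "0.21 0.025 0 -1 1" --pt "0.21 0.025 0 -1 1" --pt "0.21 0.025 0 -1 1" --pt "0.21 0.025 0 -1 1" --pt "0.21 0.025 0 -1 1" --pt "0.21 0.025 0 -1 1" --pt "0 0 0 0 1"

```text
t: 6.85
eef_pos: [0.6201, 0.2317, 0.0553]
tool_rot: [-0.0, -0.033, 0.999, -0.0]
contact_force: [2.6, -1.2, -0.6]
gripper_width: -0.002
grasp_force: 1.3
```

```bash
cat >> h.py <<'E'
O=np.array([.6147,.1096]);A0=np.radians(86.85)
def stat(n=8):
    F=[]
    for i in range(n): imaging.read_camera("wrist"); o=readout.get_obs(); F.append(o["contact_force"])
    F=np.array(F); d=o["eef_pos"][:2]-O; X=rot(o["tool_rot"])
    th=np.arctan2(X[1,1],X[0,1])-A0; r=np.array([np.cos(A0+th),np.sin(A0+th)]); e=np.array([-r[1],r[0]])
    print("t",round(o["t"],2),"tool th",round(th,4),"radial",round(d@r,4),"tang",round(d@e,4),"arm th if c=.0136",round(np.arctan2(d[1],d[0])-A0+np.arcsin(.0136/np.hypot(*d)),4),"z",o["eef_pos"][2])
    f=-F[:,:2]@e; print("push",round(f.mean(),2),"sd",round(f.std(),2),"max",round(f.max(),2),"radial",round(-(F[:,:2]@r).mean(),2),"fz",round(F[:,2].mean(),2),"moment push",round(f.mean()*(d@r)/.12,2))
E
python3 -c "
from h import *
stat()"
```

```text
t 7.25 tool th 0.1206 radial 0.1217 tang -0.0139 arm th if c=.0136 0.1185 z 0.055372427160386484
push 2.33 sd 0.4 max 2.87 radial 1.56 fz -0.33 moment push 2.36
```

Call:
drive_tool --pt "0.21 0.02 0 -1 1" --pt "0.21 0.02 0 -1 1" --pt "0.21 0.02 0 -1 1" --pt "0.21 0.02 0 -1 1" --pt "0.21 0.02 0 -1 1" --pt "0.21 0.02 0 -1 1" --pt "0.21 0.02 0 -1 1" --pt "0 0 0 0 1"

```text
t: 8.05
eef_pos: [0.6054, 0.2318, 0.0553]
tool_rot: [-0.0, -0.094, 0.996, 0.0]
contact_force: [3.9, -0.5, -0.7]
gripper_width: 0.001
grasp_force: 1.5
```

```bash
python3 -c "
from h import *
stat(5)"
```

```text
t 8.3 tool th 0.2429 radial 0.1218 tang -0.014 arm th if c=.0136 0.2394 z 0.05535471155918589
push 2.94 sd 0.3 max 3.44 radial 2.26 fz 0.21 moment push 2.98
```

Call:
drive_tool --pt "0.21 -0.02 0 -1 1" --pt "0.21 0 0 -1 1" --pt "0.21 0 0 -1 1" --pt "0.21 0 0 -1 1" --pt "0.21 0 0 -1 1" --pt "0.21 0 0 -1 1" --pt "0.21 0 0 -1 1" --pt "0 0 0 0 1"

```text
t: 9.1
eef_pos: [0.5914, 0.2298, 0.0554]
tool_rot: [0.001, -0.156, 0.988, 0.001]
contact_force: [4.8, 4.1, -2.7]
gripper_width: 0.002
grasp_force: 3.2
```

```bash
python3 -c "
from h import *
stat(5)"
```

```text
t 9.35 tool th 0.367 radial 0.1215 tang -0.0149 arm th if c=.0136 0.3561 z 0.05542282564928541
push 6.38 sd 0.46 max 6.88 radial -2.38 fz -2.53 moment push 6.46
```

Call:
drive_tool --pt "0.21 0.03 0 -1 1" --pt "0.21 0.02 0 -1 1" --pt "0.21 0.015 0 -1 1" --pt "0.21 0.015 0 -1 1" --pt "0.21 0.015 0 -1 1" --pt "0.21 0.015 0 -1 1" --pt "0 0 0 0 1"

```text
t: 10.05
eef_pos: [0.5799, 0.2271, 0.0555]
tool_rot: [0.002, -0.207, 0.978, 0.001]
contact_force: [8.1, 6.2, -5.1]
gripper_width: -0.004
grasp_force: 4.5
```

```bash
python3 -c "
from h import *
stat(8)"
```

```text
t 10.45 tool th 0.472 radial 0.1215 tang -0.016 arm th if c=.0136 0.4526 z 0.05551148679626887
push 9.27 sd 0.48 max 10.14 radial -2.34 fz -4.93 moment push 9.39
```

Call:
drive_tool --pt "0.21 0.03 0.02 -1 1" --pt "0.21 0.03 0.02 -1 1" --pt "0.21 0.03 0.02 -1 1" --pt "0.21 0.03 0.02 -1 1" --pt "0.1 0.015 0.01 -0.5 1" --pt "0 0 0 0 1"

```text
t: 11.05
eef_pos: [0.5723, 0.2248, 0.0555]
tool_rot: [0.003, -0.245, 0.969, 0.002]
contact_force: [8.6, 6.4, -3.6]
gripper_width: 0.002
grasp_force: 5.3
```

```bash
python3 -c "
from h import *
stat(10)"
```

```text
t 11.55 tool th 0.5502 radial 0.1215 tang -0.0175 arm th if c=.0136 0.518 z 0.055490599052432255
push 10.34 sd 0.71 max 11.84 radial -1.16 fz -2.42 moment push 10.46
```

Call:
drive_tool --pt "0 0 0 0.6 1" --pt "0 0 0 0.6 1" --pt "0 0 0 0.6 1" --pt "0 0 0 0 1"

```text
t: 11.95
eef_pos: [0.5727, 0.2246, 0.0555]
tool_rot: [0.003, -0.23, 0.973, 0.001]
contact_force: [9.8, 5.8, -2.9]
gripper_width: -0.001
grasp_force: 5.6
```

```bash
python3 -c "
from h import *
stat(10)"
```

```text
t 12.45 tool th 0.5189 radial 0.1217 tang -0.0139 arm th if c=.0136 0.5167 z 0.055514423604237806
push 11.13 sd 0.35 max 11.8 radial -0.92 fz -2.96 moment push 11.28
```

Call:
drive_tool --pt "0.15 0.02 0.01 -0.6 1" --pt "0.15 0.02 0.01 -0.6 1" --pt "0 0 0 0 1"

```text
t: 12.75
eef_pos: [0.5702, 0.2236, 0.0555]
tool_rot: [0.004, -0.24, 0.971, 0.001]
contact_force: [10.0, 5.1, -3.0]
gripper_width: -0.004
grasp_force: 5.9
```

```bash
python3 -c "
from h import *
stat(10)"
```

```text
t 13.25 tool th 0.5398 radial 0.1217 tang -0.0138 arm th if c=.0136 0.5379 z 0.05551573584172195
push 11.74 sd 0.48 max 12.58 radial -0.38 fz -2.65 moment push 11.9
```

Call:
drive_tool --pt "0.02 0 0 0 1" --pt "0 0 0 0 1" --pt "0 0 0 0 1" --pt "0 0 0 0 1" --pt "0 0 0 0 1" --pt "0 0 0 0 1" --pt "0 0 0 0 1" --pt "0 0 0 0 1"

```text
t: 14.05
eef_pos: [0.5701, 0.2236, 0.0555]
tool_rot: [0.004, -0.24, 0.971, 0.001]
contact_force: [10.0, 6.1, -2.9]
gripper_width: 0.003
grasp_force: 5.9
```

```bash
python3 -c "
from h import *
stat(10)"
```

```text
t 14.55 tool th 0.5398 radial 0.1216 tang -0.0136 arm th if c=.0136 0.5394 z 0.05550955158396159
push 11.78 sd 0.35 max 12.63 radial -0.5 fz -2.81 moment push 11.94
```

Call:
drive_tool --pt "-0.21 -0.02 0 1 1" --pt "-0.21 -0.02 0 1 1" --pt "-0.21 -0.02 0 1 1" --pt "-0.21 -0.02 0 1 1" --pt "-0.21 -0.02 0 1 1" --pt "-0.21 -0.02 0 1 1" --pt "-0.21 -0.02 0 1 1" --pt "-0.21 -0.02 0 1 1"

```text
t: 15.35
eef_pos: [0.5851, 0.2283, 0.0554]
tool_rot: [0.003, -0.171, 0.985, 0.001]
contact_force: [7.1, 4.7, 0.7]
gripper_width: 0.001
grasp_force: 4.0
```

Call:
drive_tool --pt "-0.21 -0.02 0 1 1" --pt "-0.21 -0.02 0 1 1" --pt "-0.21 -0.02 0 1 1" --pt "-0.21 -0.02 0 1 1" --pt "-0.21 -0.02 0 1 1" --pt "-0.21 -0.02 0 1 1" --pt "-0.21 -0.02 0 1 1" --pt "-0.21 -0.02 0 1 1"

```text
t: 16.15
eef_pos: [0.6002, 0.2306, 0.055]
tool_rot: [0.001, -0.102, 0.995, 0.001]
contact_force: [3.5, 2.8, 2.6]
gripper_width: -0.002
grasp_force: 2.1
```

```bash
python3 -c "
from h import *
stat(4)"
```

```text
t 16.35 tool th 0.2594 radial 0.1208 tang -0.0097 arm th if c=.0136 0.2919 z 0.0543877480976042
push 4.07 sd 0.49 max 4.74 radial -1.77 fz 2.59 moment push 4.1
```

Call:
drive_tool --pt "-0.21 0.01 -0.03 0.5 1" --pt "-0.21 0 -0.03 0.6 1" --pt "-0.21 -0.01 -0.03 0.8 1" --pt "-0.21 -0.01 0 0.8 1" --pt "-0.21 -0.01 0 0.8 1" --pt "-0.21 -0.01 0 0.8 1" --pt "-0.21 -0.01 0 0.8 1" --pt "-0.21 -0.01 0 0.8 1"

```text
t: 17.15
eef_pos: [0.6163, 0.2309, 0.0548]
tool_rot: [-0.0, -0.05, 0.999, -0.0]
contact_force: [3.3, 0.2, -2.1]
gripper_width: 0.0
grasp_force: 1.3
```

```bash
python3 -c "
from h import *
stat(3)"
```

```text
t 17.3 tool th 0.1551 radial 0.1205 tang -0.0138 arm th if c=.0136 0.1532 z 0.05493189910207121
push 2.8 sd 0.26 max 3.16 radial -0.38 fz -1.8 moment push 2.81
```

Call:
drive_tool --pt "-0.21 -0.02 0 1 1" --pt "-0.21 -0.02 0 1 1" --pt "-0.21 -0.02 0 1 1" --pt "-0.21 -0.02 0 1 1" --pt "-0.21 -0.02 0 1 1" --pt "-0.21 -0.02 0 1 1" --pt "-0.21 -0.02 0 1 1" --pt "0 0 0 0 1"

```text
t: 18.1
eef_pos: [0.6314, 0.2307, 0.0552]
tool_rot: [0.0, 0.011, 1.0, -0.0]
contact_force: [2.1, -1.2, 0.2]
gripper_width: 0.003
grasp_force: 1.1
```

```bash
python3 -c "
from h import *
stat(3)"
```

```text
t 18.25 tool th 0.0336 radial 0.1216 tang -0.0137 arm th if c=.0136 0.0326 z 0.05516911261035347
push 2.37 sd 0.31 max 2.8 radial 1.61 fz 0.25 moment push 2.4
```

Call:
drive_tool --pt "-0.1 0 0 0.4 1" --pt "-0.1 0 0 0.4 1" --pt "-0.1 0 0 0.4 1" --pt "-0.1 0 0 0.4 1" --pt "-0.1 0 0 0 1" --pt "-0.1 0 0 0 1" --pt "-0.1 0 0 0 1" --pt "-0.1 0 0 0 1"

```text
t: 19.05
eef_pos: [0.639, 0.2307, 0.0551]
tool_rot: [-0.0, 0.025, 1.0, 0.0]
contact_force: [0.8, -0.9, 0.1]
gripper_width: 0.001
grasp_force: 0.0
```

```bash
python3 -c "
from h import *
stat(3)"
```

```text
t 19.2 tool th 0.0058 radial 0.1222 tang -0.0182 arm th if c=.0136 -0.0316 z 0.05497876292103201
push 1.94 sd 0.49 max 2.39 radial 1.0 fz 0.22 moment push 1.98
```

Call:
drive_tool --pt "-0.1 0 0 0 1" --pt "-0.1 0 0 0 1" --pt "-0.1 0 0 0 1" --pt "-0.1 0 0 0 1"

```text
t: 19.6
eef_pos: [0.6428, 0.2305, 0.055]
tool_rot: [-0.0, 0.025, 1.0, 0.0]
contact_force: [0.5, -0.6, 0.3]
gripper_width: -0.001
grasp_force: 0.0
```

```bash
python3 -c "
from h import *
stat(4)"
```

```text
t 19.8 tool th 0.0055 radial 0.122 tang -0.0223 arm th if c=.0136 -0.0651 z 0.0550595596016983
push 0.24 sd 0.13 max 0.39 radial 0.01 fz 0.02 moment push 0.25
```

Call:
drive_tool --pt "-0.1 0 0 0 1" --pt "-0.1 0 0 0 1" --pt "-0.1 0 0 0 1" --pt "-0.1 0 0 0 1"

```text
t: 20.2
eef_pos: [0.6471, 0.2301, 0.0551]
tool_rot: [0.0, 0.025, 1.0, 0.0]
contact_force: [0.5, 0.5, -0.5]
gripper_width: -0.002
grasp_force: 0.0
```

```bash
python3 -c "
from h import *
stat(4)"
```

```text
t 20.4 tool th 0.0056 radial 0.122 tang -0.0263 arm th if c=.0136 -0.0977 z 0.055059413393996066
push -0.23 sd 0.25 max 0.15 radial 0.08 fz -0.03 moment push -0.23
```

Call:
drive_tool --pt "-0.5 0 0 0 1" --pt "0 0 -4.5 0 1" --pt "0 0 -4.5 0 1" --pt "0 0 -4 0 1" --pt "1 0 -4 0 1" --pt "4 0.5 0 0 1" --pt "4.2 0.5 0 0 1" --pt "4.1 0.4 0 0 1"

```text
t: 21.2
eef_pos: [0.5187, 0.2507, 0.2255]
tool_rot: [0.0, 0.025, 1.0, 0.0]
contact_force: [0.7, 0.6, 0.3]
gripper_width: 0.001
grasp_force: 0.0
```

Call:
drive_tool --pt "0 0 0 7.8 1" --pt "0 0 0 7.8 0.6" --pt "0 0 0 7.8 0.3" --pt "0 0 0 7.8 0" --pt "0 0 0 0 0" --pt "0 0 0 0 0"

```text
t: 21.8
eef_pos: [0.52, 0.2505, 0.2252]
tool_rot: [0.0, 0.291, 0.957, 0.0]
contact_force: [0.1, 0.3, -0.5]
gripper_width: 0.506
grasp_force: 0.0
```

Run:
```python
from h import *
print(readout.get_obs()["eef_pos"])
c,im=shot("wrist","w3")
for th in (.55,.6):
    P=np.array([O[0]+.15*np.cos(A0+th),O[1]+.15*np.sin(A0+th),.029]);print(th,proj(c,P))
big=cv2.resize(im[:,:],None,fx=1.25,fy=1.25)[:,:,::-1]; cv2.imwrite("pics/w3b.png",big)
```

```text
[0.52002817 0.25052056 0.22520056]
0.55 [326.85999305 192.74613426]
0.6 [320.32124442 189.64233445]
```

View pics/w3b.png

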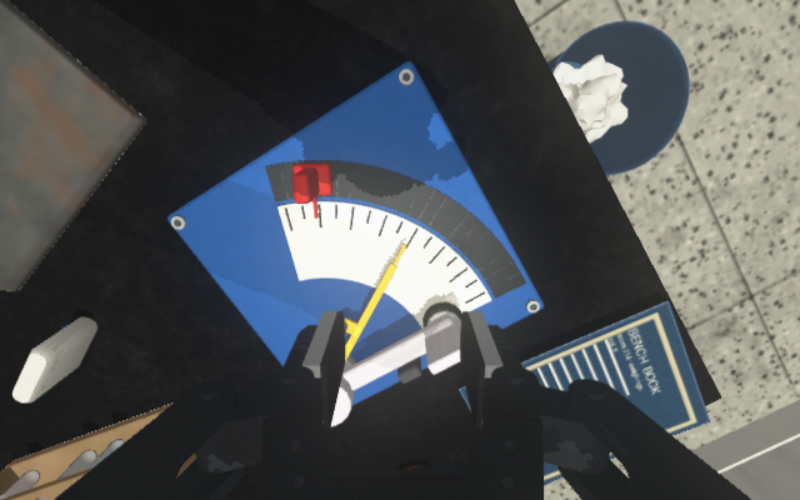

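Yellow tip at (404,240), flag tab at (312,183), its line ending at about (316,216) in the 1.25x view. The arm is on its stop. Now measuring angles.

```bash
cat >> h.py <<'E'
def polar(c,px,z):
    d=np.array([ray(c,p,z)[:2] for p in px])-O; return np.hypot(d[:,0],d[:,1]),(np.arctan2(d[:,1],d[:,0])-A0)
def angles(c,im):
    hsv=cv2.cvtColor(im,cv2.COLOR_RGB2HSV); out={}
    v,u=np.nonzero(cv2.inRange(hsv,(22,110,90),(34,255,255))); r,t=polar(c,list(zip(u,v)),.031); k=(r>.08)&(r<.16)&(t>.3)&(t<.85)
    out["yellow"]=(k.sum(),r[k].max(),np.median(t[k]),np.median(t[k&(r>.125)]))
    red=cv2.inRange(hsv,(0,150,60),(6,255,255))|cv2.inRange(hsv,(174,150,60),(180,255,255)); v,u=np.nonzero(red); r,t=polar(c,list(zip(u,v)),.029)
    k=(r<.164)&(r>.14)&(t>.2)&(t<1.3); out["line"]=(k.sum(),r[k].min() if k.any() else 0,np.median(t[k]) if k.any() else 0)
    r,t=polar(c,list(zip(u,v)),.024); k=(r>.16)&(r<.25)&(t>.2)&(t<1.4); out["flagall"]=(k.sum(),r[k].min(),r[k].max(),t[k].min(),t[k].max())
    for a,b in out.items(): print(a,np.round(np.array(b,float),4))
E
python3 - <<'E'
from h import *
o=readout.get_obs(); print(o["eef_pos"],o["tool_rot"])
c,im=shot("wrist","w4"); angles(c,im)
r=rect(c,im); print(r, np.round(cv2.boxPoints(r)))
E
```

```text
[0.51997993 0.25044355 0.22515656] [5.13442084e-05 2.91047577e-01 9.56708579e-01 2.49259530e-06]
yellow [2.940e+02 1.461e-01 5.649e-01 5.626e-01]
line [18.      0.1537  1.0672]
flagall [6.5700e+02 1.6090e-01 1.9540e-01 9.9670e-01 1.1699e+00]
((441.75775146484375, 95.89622497558594), (34.951271057128906, 51.20783615112305), 86.3802490234375) [[415.  80.]
 [466.  77.]
 [468. 112.]
 [417. 115.]]
```

Call:
drive_tool --pt "0.9 -2.4 0 -2 0" --pt "0.9 -2.4 0 0 0" --pt "0.7 -2.3 0 0 0" --pt "0 0 4.5 0 0" --pt "0 0 4.5 0 0" --pt "0 0 4.5 0 0" --pt "0 0 3 0 0" --pt "0 0 0 0 0"

```text
t: 22.7
eef_pos: [0.4578, 0.2027, 0.0567]
tool_rot: [-0.003, 0.275, 0.961, -0.003]
contact_force: [-0.3, -0.6, -0.1]
gripper_width: 0.501
grasp_force: 0.0
```

Run:
```python
from h import *
o=readout.get_obs(); print(o["eef_pos"],o["tool_rot"],o["contact_force"])
c,im=shot("wrist","w5"); angles(c,im); cv2.imwrite("pics/w5.png",im[:,:,::-1])
```

```text
[0.45780796 0.2027346  0.05674167] [-0.0026034   0.27511142  0.96140476 -0.00279527] [-0.29333901 -0.58601003 -0.09387794]Traceback (most recent call last):
  File "<stdin>", line 3, in <module>
  File "h.py", line 36, in angles
    v,u=np.nonzero(cv2.inRange(hsv,(22,110,90),(34,255,255))); r,t=polar(c,list(zip(u,v)),.031); k=(r>.08)&(r<.16)&(t>.3)&(t<.85)
                                                                   ~~~~~^^^^^^^^^^^^^^^^^^^^^^^
  File "h.py", line 33, in polar
    d=np.array([ray(c,p,z)[:2] for p in px])-O; return np.hypot(d[:,0],d[:,1]),(np.arctan2(d[:,1],d[:,0])-A0)
      ~~~~~~~~~~~~~~~~~~~~~~~~~~~~~~~~~~~~~~^~
ValueError: operands could not be broadcast together with shapes (0,) (2,)
```

View pics/w5.png

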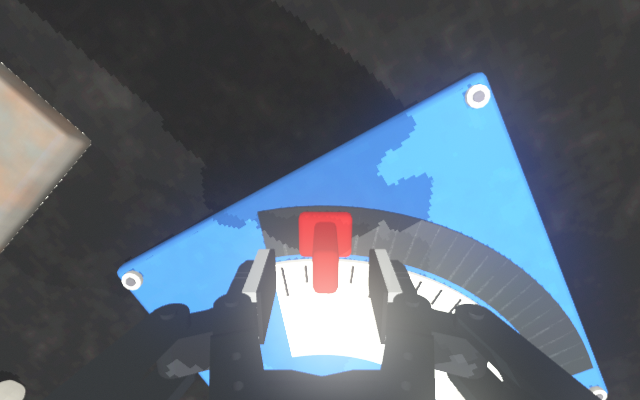

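Fingers straddle the tab, which is at (325,250) and centred between the pads. Descend and grip.

Call:
drive_tool --pt "0.25 0.2 1 0 0" --pt "0 0 0.8 0 0" --pt "0 0 0 0 0.3" --pt "0 0 0 0 0.6" --pt "0 0 0 0 0.8" --pt "0 0 0 0 1" --pt "0 0 0 0 1" --pt "0 0 0 0 1" --squeeze 25

```text
t: 23.55
eef_pos: [0.4596, 0.2073, 0.0426]
tool_rot: [0.0, 0.276, 0.961, 0.0]
contact_force: [-2.5, -1.1, 6.6]
gripper_width: 0.136
grasp_force: 28.0
```

```bash
python3 -c "
from h import *
stat(3); print(readout.get_obs()['gripper_width'],readout.get_obs()['grasp_force'])
o=readout.get_obs(); X=rot(o['tool_rot']);print(np.arctan2(X[1,0],X[0,0])-A0,np.arctan2(*(o['eef_pos'][:2]-O)[::-1])-A0, np.hypot(*(o['eef_pos'][:2]-O)), X[:,2])"
```

```text
t 23.7 tool th -0.5047 radial 0.0004 tang 0.1833 arm th if c=.0136 1.138 z 0.042610395241985045
push -1.17 sd 0.26 max -0.79 radial 1.39 fz 6.64 moment push -0.0
0.1357323431191808 27.969757318496704
1.0661204295497821 1.0637118964506502 0.18331090105733291 [ 2.78105492e-04  4.41909079e-04 -9.99999864e-01]
```

Call:
drive_tool --pt "-0.016 0.775 0 2.4 1" --pt "-0.016 0.775 0 2.4 1" --pt "-0.016 0.775 0 2.4 1" --pt "-0.016 0.775 0 2.4 1" --pt "-0.016 0.775 0 2.4 1" --pt "-0.016 0.775 0 2.4 1" --pt "-0.016 0.775 0 2.4 1" --pt "0 0 0 0 1"

```text
t: 24.5
eef_pos: [0.496, 0.2484, 0.0426]
tool_rot: [0.001, 0.414, 0.91, 0.001]
contact_force: [0.3, -2.4, 6.3]
gripper_width: 0.132
grasp_force: 28.3
```

```bash
cat >> h.py <<'E'
def fl():
    o=readout.get_obs(); X=rot(o['tool_rot']); d=o['eef_pos'][:2]-O
    print("yaw th",np.arctan2(X[1,0],X[0,0])-A0,"pos th",np.arctan2(d[1],d[0])-A0,"r",np.hypot(*d),"F",o["contact_force"],"z",o['eef_pos'][2],o["gripper_width"])
E
python3 -c "
from h import *
fl(); c,im=shot('wrist','w6')
try: angles(c,im)
except Exception as e: print(e)"
```

```text
yaw th 0.7722717259806888 pos th 0.7623090791636566 r 0.18262872525373106 F [ 0.25947311 -2.4346891   6.32141579] z 0.042621231047642295 0.13227784066339962
operands could not be broadcast together with shapes (0,) (2,)
```

Call:
drive_tool --pt "-0.016 0.775 0 2.5 1" --pt "-0.016 0.775 0 2.5 1" --pt "-0.016 0.775 0 2.5 1" --pt "-0.016 0.775 0 2.5 1" --pt "0 0.35 0 1.2 1" --pt "0 0 0 0 1" --pt "0 0 0 0 1"

```text
t: 25.25
eef_pos: [0.5237, 0.2677, 0.0427]
tool_rot: [0.001, 0.5, 0.866, 0.001]
contact_force: [2.8, -3.3, 4.7]
gripper_width: 0.135
grasp_force: 25.4
```

```bash
python3 -c "
from h import *
fl()"
```

```text
yaw th 0.5785230610207308 pos th 0.5770316226215764 r 0.18240149477819453 F [ 2.77786816 -3.29566821  4.74238262] z 0.042676520455441305 0.13500091409497736
```

Call:
drive_tool --pt "0 0 0 0 0.5" --pt "0 0 0 0 0.3" --pt "0 0 0 0 0.2" --pt "0 0 -4 0 0.2" --pt "0 0 -4 0 0" --pt "0 0 -4 0 -0.5" --pt "-2 0 -2 0 -1" --pt "0 0 0 0 -1"

```text
t: 26.05
eef_pos: [0.5352, 0.2498, 0.1855]
tool_rot: [0.002, 0.501, 0.865, 0.002]
contact_force: [-0.0, -1.1, -0.0]
gripper_width: 0.979
grasp_force: 0.0
```

Call:
drive_tool --pt "0 0 0 0 -1" --pt "0 0 0 0 -1"

```text
t: 26.25
eef_pos: [0.531, 0.2518, 0.1806]
tool_rot: [-0.001, 0.5, 0.866, -0.001]
contact_force: [0.4, 0.3, -1.0]
gripper_width: 1.001
grasp_force: 0.0
```

```bash
python3 -c "
from h import *
fl(); c,im=shot('wrist','w7'); cv2.imwrite('pics/w7b.png',cv2.resize(im[60:320,160:500],None,fx=2.3,fy=2.3,interpolation=cv2.INTER_CUBIC)[:,:,::-1])
try: angles(c,im)
except Exception as e: print(e)
for th in (.5,.55,.6): print(th,proj(c,np.array([O[0]+.15*np.cos(A0+th),O[1]+.15*np.sin(A0+th),.029])))"
```

```text
yaw th 0.5792833919413942 pos th 0.5872781205707058 r 0.16497593652351591 F [ 0.38185566  0.30151563 -1.02087484] z 0.18057825379661205 1.0008240461918965
yellow [3.870e+02 1.465e-01 5.624e-01 5.620e-01]
line [36.      0.1533  0.5767]
flagall [9.120e+02 1.602e-01 1.949e-01 4.969e-01 6.593e-01]
0.5 [336.76197739 198.01400674]
0.55 [328.41153228 197.58026726]
0.6 [320.04391553 197.54451241]
```

View pics/w7b.png

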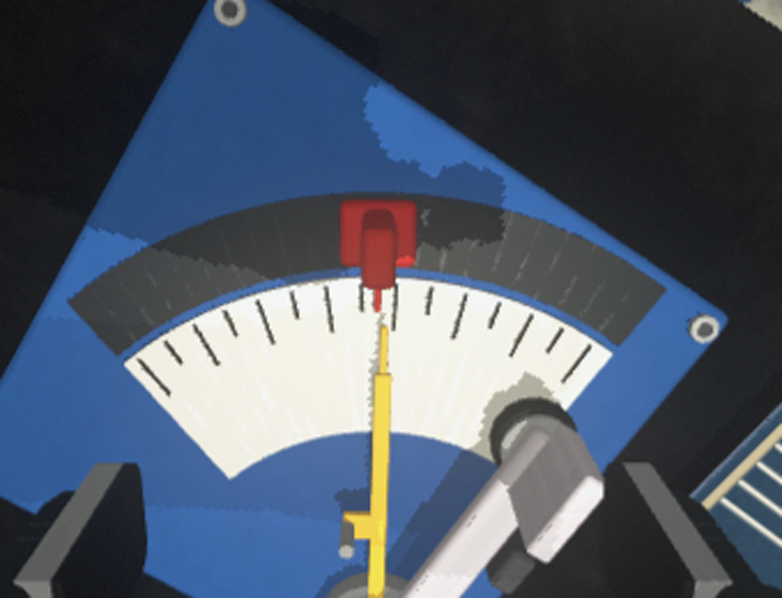

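The flag line ends at (378,311) and the yellow tip is at (384,326) in the crop. The flag stands about 0.0155 rad too far (ccw), so I regrip and nudge it.

Call:
drive_tool --pt "1 0.23 0 1 0" --pt "1 0.23 0 0 0.2" --pt "0 0 3 0 0.2" --pt "0 0 4.5 0 0.2" --pt "0 0 4 0 0.2" --pt "0 0 2.3 0 0.2" --pt "0 0 0 0 0.2" --pt "0 0 0 0 0.5"

```text
t: 27.1
eef_pos: [0.5263, 0.2713, 0.0439]
tool_rot: [-0.0, 0.507, 0.862, -0.0]
contact_force: [0.2, -0.2, 0.4]
gripper_width: 0.254
grasp_force: 0.0
```

Call:
drive_tool --pt "0 0 0 0 0.7" --pt "0 0 0 0 1" --pt "0 0 0 0 1" --pt "0 0 0 0 1"

```text
t: 27.5
eef_pos: [0.5272, 0.2716, 0.0454]
tool_rot: [0.0, 0.508, 0.861, 0.001]
contact_force: [-1.1, 0.9, 7.0]
gripper_width: 0.134
grasp_force: 27.9
```

```bash
python3 -c "
from h import *
fl();stat(3);fl()"
```

```text
yaw th 0.5604653345245927 pos th 0.5502219902962233 r 0.18407116610497815 F [-1.06514923  0.87880245  7.0383888 ] z 0.04538820054346883 0.1336988066626782
t 27.65 tool th -1.0104 radial 0.0018 tang 0.1841 arm th if c=.0136 0.6243 z 0.04536689361432891
push -1.71 sd 0.45 max -1.17 radial 2.11 fz 6.53 moment push -0.03
yaw th 0.5603885778112532 pos th 0.5503582765746802 r 0.1840711425236987 F [-1.77112704  0.95738663  6.61486537] z 0.04536689361432891 0.13298715751787726
```

Call:
drive_tool --pt "0 -0.1 0 0 1" --pt "0 -0.1 0 0 1" --pt "0 0 0 0 1" --pt "0 0 0 0 1"

```text
t: 28.05
eef_pos: [0.5259, 0.2708, 0.0454]
tool_rot: [0.001, 0.508, 0.862, 0.001]
contact_force: [-0.8, 1.1, 6.7]
gripper_width: 0.128
grasp_force: 27.4
```

```bash
python3 -c "
from h import *
fl()"
```

```text
yaw th 0.5610119664915101 pos th 0.5582226696095258 r 0.18405084339756758 F [-0.79874437  1.11620886  6.67113798] z 0.045402982487213916 0.12810616566845945
```

Call:
drive_tool --pt "0 -0.06 0 0 1" --pt "0 0 0 0 1" --pt "0 0 0 0 0.5" --pt "0 0 0 0 0.3" --pt "0 0 0 0 0.2" --pt "0 0 -4 0 0.2" --pt "0 0 -4 0 0" --pt "0 0 -4 0 -0.5"

```text
t: 28.85
eef_pos: [0.5239, 0.2691, 0.165]
tool_rot: [-0.0, 0.508, 0.861, -0.001]
contact_force: [0.3, 1.5, 0.1]
gripper_width: 0.655
grasp_force: 0.0
```

Call:
drive_tool --pt "-2 0 0 0 -1" --pt "-2 0 0 0 -1" --pt "0 0 0 0 -1" --pt "0 0 0 0 -1"

```text
t: 29.25
eef_pos: [0.5435, 0.2344, 0.1638]
tool_rot: [-0.0, 0.508, 0.861, -0.0]
contact_force: [-0.0, 1.0, -0.8]
gripper_width: 1.0
grasp_force: 0.0
```

```bash
python3 -c "
from h import *
fl(); 
for i in range(3): c,im=shot('wrist','w8'); angles(c,im)
a=proj(c,np.array([O[0]+.15*np.cos(A0+.56),O[1]+.15*np.sin(A0+.56),.029])).astype(int); print(a)
cv2.imwrite('pics/w8b.png',cv2.resize(im[a[1]-60:a[1]+40,a[0]-60:a[0]+60],None,fx=6,fy=6,interpolation=cv2.INTER_CUBIC)[:,:,::-1])"
```

```text
yaw th 0.559587933321656 pos th 0.5736867394585516 r 0.1437033544952719 F [-0.04537009  1.00301728 -0.83236247] z 0.16382255911566665 0.9999391184489056
yellow [4.340e+02 1.464e-01 5.600e-01 5.601e-01]
line [25.      0.1519  0.5602]
flagall [1.167e+03 1.601e-01 1.942e-01 4.787e-01 6.420e-01]
yellow [4.520e+02 1.465e-01 5.595e-01 5.596e-01]
line [26.     0.152  0.56 ]
flagall [1.167e+03 1.602e-01 1.943e-01 4.786e-01 6.418e-01]
yellow [4.490e+02 1.461e-01 5.592e-01 5.591e-01]
line [24.      0.1524  0.5597]
flagall [1.171e+03 1.606e-01 1.946e-01 4.785e-01 6.418e-01]
[323 180]
```

View pics/w8b.png

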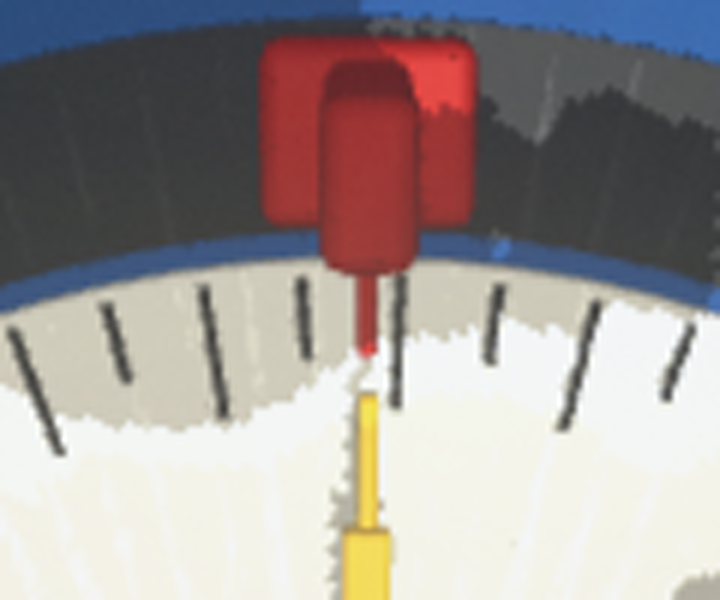

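The red line ends at (367,355), directly over the yellow tip at (368,395). They agree to within 0.001 rad. The gripper is clear and open, so I hand in.

```bash
python3 -c "
from station import hand_in
print(hand_in())"
```

```text
the job is handed in; nothing more can be done
None
```

The job is handed in: I pushed the plate and held a measured 11.8 N (single readings peaked at 12.6 N) for about 1.8 s, eased the arm back to its stop, and set the red flag line on the yellow hand's tip to within about 0.001 rad by camera; the verdict was not shown.

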